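# Feel for the hidden lid release and open the block incubator

## Robot

A 6-joint arm with a two-finger parallel gripper is mounted at the origin on a cart in front of the work surface, level with it; the furniture and walls round the work are solid. World frame = base frame: x ahead of the robot, y to its left, z up, the work surface at z = 0. Lengths are in m, angles in rad, forces in N, time in s.
With the tool pointing down it reaches from about 0.375 to 0.9 m from the base axis. Payload 3.1 kg.
Tool frame: the origin (TCP) lies where the fingers leave the gripper's body, on its centre line; the fingertips stand 73 mm ahead of it and the grasp point (between the pads) lies 54 mm ahead of it (arm.tips_ahead is the distance from the TCP to the fingertips, in m); y points along the fingers, x is the direction in which the jaws open and shut, and the axes are right-handed (so a half turn about y gives the same grasp; the last joint's range is limited). The gripper opens to 85 mm and grips with 20 to 120 N. Pads are 22 mm wide; open, the fingers measure 114 mm over their backs; the gripper's body (76 mm by 85 mm) begins 54 mm behind the grasp point. The pads swing forward as they close: fully open they stand 13 mm farther back than shut.
Start: joints at [1.163, 0.527, 1.433, -0, 1.181, -0.178], TCP at [0.142, 0.609, 0.304] pointing down, gripper open.
Joint ranges: [-3.08, 3.08], [-0.75, 2.2], [0.22, 2.44], [-1.43, 4.57], [0, 2.65], [-2.85, 2.85]. Speed limits (rad/s): [2.79, 2.79, 3.14, 3.14, 3.14, 3.14].

## Interface

Orientations are given as a rotation vector (axis times angle).
In Python, from cell import arm gives the robot as it stands.
- The arm moves only by the tool play_rows, never from a script. Its argument "deltas" is a list of rows, each an object of numbers: "hand": the opening, from 0 (shut) to 1 (fully open); "tx", "ty", "tz": the shift along the tool's x, y, z in m; "rx", "ry", "rz": the turn, a rotation vector about the tool's x, y, z in degrees. In form: [{"hand": .., "tx": .., "ty": .., "tz": .., "rx": .., "ry": .., "rz": ..}, ...]. A call has 1 to 20 rows; each row is the pose to reach, as a shift and turn from the pose measured when the call began, along the tool's axes at that moment; what a row does not reach only later rows make up. A row lasts 1/12 s, in which the tool goes at most 41.7 mm and 7.16 degrees, less where a joint would pass 70% of its speed; a pose out of reach is approached as far as the arm can. A call with a gripper value outside its range is refused whole. The fingers move at their own pace and stop on an object; "newtons" is the grip in N (left out, the last holds). Time passes only in rows, so rows that repeat a pose let the fingers close. It gives the time, the measured TCP pose, the force and the opening at its end, in the units of the state.
- arm.read_state(): the state, without advancing time (a new reading comes with each control period).
- arm.capture(name): name is "scene" or "side" or "wrist"; returns a dict with "img" (480x640x3 uint8, red, green, blue), "z_map" (480x640 float32, m along the optical axis (not along the pixel's ray), 0 where there is no reading), "fx", "fy", "cx", "cy" (pixels), "world_from_camera" (4x4, takes a point from camera to world coordinates). Camera axes: x right, y up, looking along -z (the intrinsics and any distortion apply to the point x, -y, -z); pixel columns grow to the right and rows downward; lengths in m; the calibration is good to about 2 mm. A picture is of the moment at which its call begins.
- arm.finish_job(): hands the job in, once; it reports no verdict.
The state is a dict: "time": time; "q": joint angles; "dq": joint speeds; "joint_torque": joint torques, N m; "ee_pos": TCP position; "tool_rot": TCP orientation; "force": force on the tool from outside, world axes, zero at the start; "wrist_torque": the same for the moment, N m; "opening": opening from 0.0 (shut) to 1.0 (fully open).
Only numpy, scipy, OpenCV 4.12 (cv2) and the standard library are available. Lean on these libraries where they do the work, as an engineer would, in place of code of your own. Each camera call takes 0.05 s, during which the arm holds its last target. There are 200 camera calls.

## Task

Open the small block incubator so that the tubes inside can be reached: feel along the black band under the front edge of its lid until the fingertip drops into the hidden notch, and press the release inside it so that the lid springs ajar. Then push the lid on, up and over with the fingertips, until it rests open against its stop, and withdraw. Do not grip or force the lid, and leave the loose bottles, vial, beaker, crucible and marker around it where they are.

Things in the scene. Friction and masses are not known exactly. Their poses are not given: they have to be found in the camera images.
- incubator: white bench incubator, fixed, 146 (x) x 256 (y) x 106 mm high with its lid shut. Origin at the centre of its underside, on the worktop; own x points from its front to its hinge side, own y along its front edge to the left, z up. Its front face (own x = -73 mm) is upright. Across it, 53 to 92 mm above the worktop, runs a black band; the lid's front rail (94 to 106 mm up) is flush with it.
- band_mid (a point): middle of the black band's face (72 mm above the worktop; axes as the incubator's). Somewhere between the band's ends, in a different place each time and in no reading, is the notch: 44 mm wide, as high as the band, open to the front only. The release key fills its back, 5 mm behind the band's face. The rest of the band is flush and rigid.
- band_left (a point): left end (own y = +120 mm) of the band's face, 72 mm up. The lid's rail stands over the notch, so fingers pointing straight down cannot enter it: tilt the shut fingers 25 to 40 degrees from the vertical, tips forward and down, side by side along the edge, with the foremost point of the tips about 65 mm above the worktop (62 to 70)
- band_right (a point): right end (own y = -120 mm) of the band's face, 72 mm up; the band runs straight from here to its left end
- release (a joint): how far the release key in the notch is pressed inward (own +x of the incubator): 0 at rest, 0.006 m at its stop. It springs back; about 3 to 6 N presses it, and at about 0.003 m it lets the lid go
- lid (a joint): angle of the lid about its hinge, rad: 0 shut and latched, about 0.65 where it springs to when released and stays ajar, 1.57 upright, 1.85 at the open stop, where it stays by its own weight. The hinge axis lies along own y at own x = +62 mm, 96 mm above the worktop. About 2 to 5 N at the front edge pushes it on
- lid_edge (a point): middle of the lid's front edge, 135 mm from the hinge axis; the lid is 256 mm wide, its rim 12 mm thick, half of that either side of this point. A steel strip hangs 12 mm below the rim's underside, 19 to 29 mm behind the edge, over the whole width
- bottle_a: loose sample bottle, 25 mm wide, 76 mm high, black cap; origin at the centre of its underside. To be left alone
- bottle_b: as bottle_a
- bottle_c: as bottle_a
- marker: loose marker lying on the worktop in front of the incubator, 140 mm long, 19 mm high. To be left alone
- crucible1: loose white crucible, 45 mm wide, 21 mm high. To be left alone
- vial1: loose vial, 12 mm wide, 30 mm high. To be left alone
- beaker1: loose beaker, 62 mm wide, 70 mm high. To be left alone

How it is judged:
By the outcome, as a careful person would: the job done as asked, in the order asked, and still so for the second after the job is handed in, with the robot touching nothing.
It also fails if it takes over 72 s, if anything falls off the work surface, if the arm or the gripper's body presses on something with over 40 N, if the wrist force passes 120 N, or if a joint passes its speed limit or range.

## Working session

There is one attempt and no reset: what is moved stays moved. The work goes in short steps, Python scripts to look and compute and a tool call to move; the robot and the scene stay as the last step left them, time stands still between calls to the robot, and variables do not carry over. Pictures are saved under pics/ and viewed, about 8 in all and at most 12, crops included, and the job is handed in when it is done.

Besides the shell and the picture viewer there is one more tool, called by a JSON object that holds its "api" and its "payload", one argument or row to a line. play_rows: Moves the arm, as the interface text tells. Its arguments: {"type":"object","properties":{"deltas":{"type":"array","items":{"type":"object","properties":{"hand":{"type":"number"},"tx":{"type":"number"},"ty":{"type":"number"},"tz":{"type":"number"},"rx":{"type":"number"},"ry":{"type":"number"},"rz":{"type":"number"}}}},"newtons":{"type":"number"}},"required":["deltas"]}

```bash
mkdir -p pics; ls
python3 - <<'E'
from cell import arm
import cv2,numpy as np
s=arm.read_state();print({k:np.round(v,3) for k,v in s.items()}, arm.tips_ahead)
a=[]
for n in ["scene","side"]:
    c=arm.capture(n);np.savez(f"{n}0.npz",**c);cv2.imwrite(f"pics/{n}0.png",c["img"][:,:,::-1]);print(n,c["fx"],c["cx"],c["cy"],c["world_from_camera"].round(3), (c["z_map"]>0).mean(),[k for k in c])
E
```

```text
pics
{'time': np.float64(0.0), 'q': array([ 1.163,  0.528,  1.434, -0.   ,  1.181, -0.178]), 'dq': array([ 0.   ,  0.   , -0.   ,  0.002,  0.001, -0.002]), 'joint_torque': array([-1.0000e-03, -4.4235e+01, -1.7803e+01, -0.0000e+00,  9.0000e-03,
       -0.0000e+00]), 'ee_pos': array([0.142, 0.608, 0.303]), 'tool_rot': array([-1.31 , -1.038,  1.041]), 'force': array([-0.187,  0.641,  0.405]), 'wrist_torque': array([-0.018,  0.021,  0.05 ]), 'opening': np.float64(0.999)} 0.0726
scene 437.19381459248103 312.88413027343563 237.7656631388506 [[ 0.601  0.429 -0.675 -0.072]
 [-0.799  0.339 -0.496 -0.533]
 [ 0.016  0.837  0.547  0.587]
 [ 0.     0.     0.     1.   ]] 0.9959928385416666 ['img', 'z_map', 'fx', 'fy', 'cx', 'cy', 'world_from_camera']
side 506.4514148321305 312.18360189451084 239.72293106180283 [[ 0.887  0.287 -0.361  0.106]
 [-0.461  0.542 -0.703 -0.878]
 [-0.006  0.79   0.614  0.783]
 [ 0.     0.     0.     1.   ]] 0.99611328125 ['img', 'z_map', 'fx', 'fy', 'cx', 'cy', 'world_from_camera']
```

View pics/scene0.png

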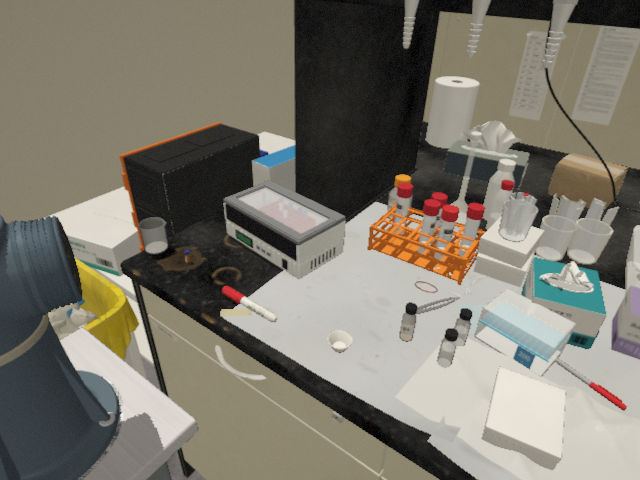

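View pics/side0.png

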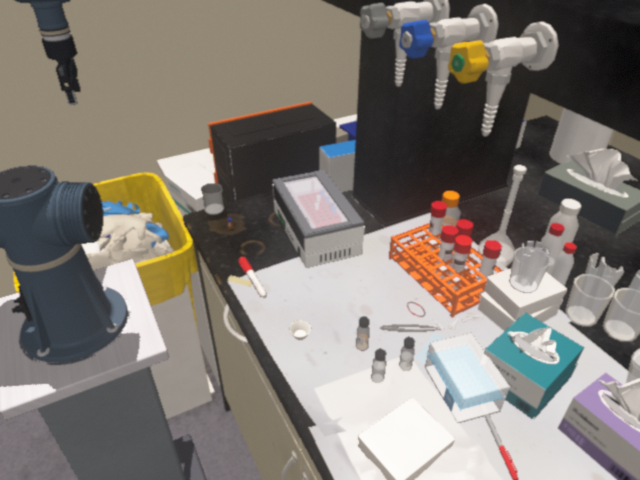

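The scene view shows the incubator at about (284,225), its front facing lower left, with the marker in front at (248,302), the beaker at (153,235) and the crucible at (339,341). Next I measure the incubator from the depth maps.

```bash
cat > h.py <<'E'
import numpy as np,cv2
def cloud(c):
    v,u=np.mgrid[:480,:640];z=c["z_map"]
    P=np.stack([(u-c["cx"])/c["fx"]*z,-(v-c["cy"])/c["fy"]*z,-z],-1)
    T=c["world_from_camera"];P=P@T[:3,:3].T+T[:3,3];P[z<=0]=np.nan
    return P
E
python3 - <<'E'
import numpy as np,cv2
from h import *
for n,px in (("scene",(275,200)),("side",(345,240))):
    c=np.load(n+"0.npz");P=cloud(c);z=P[...,2]
    m=((z>.085)&(z<.12)).astype(np.uint8)
    k,l,st,ce=cv2.connectedComponentsWithStats(m)
    u,v=px
    for lab in set(l[v-60:v+60,u-60:u+60].ravel())-{0}:
        if st[lab,4]<300: continue
        Q=P[l==lab];print(n,lab,st[lab],np.median(Q,0).round(3),np.percentile(Q[:,2],[5,50,95]).round(4))
        (cx,cy),(w,h),a=cv2.minAreaRect((Q[:,:2]*1000).astype(np.float32));print(" rect",cx,cy,w,h,a)
    for nm,(u,v) in (dict(inc=(290,255),marker=(248,302),cru=(339,341),beak=(153,235)) if n=="scene" else dict(marker=(252,275),cru=(300,330),beak=(212,200))).items():
        print(nm,P[v,u].round(3))
E
```

```text
scene 6 [ 121  136  299  113 8338] [0.604 0.069 0.102] [0.0878 0.1016 0.1183]
 rect 809.0823974609375 209.5167694091797 683.2955322265625 573.2030029296875 6.1934814453125
inc [ 0.5   -0.055  0.058]
marker [ 0.373 -0.053  0.016]
cru [ 0.408 -0.244  0.003]
beak [0.378 0.242 0.05 ]
side 24 [ 273  170   92   73 4015] [0.581 0.014 0.102] [0.0906 0.1021 0.1075]
 rect 585.4901733398438 37.668701171875 262.84478759765625 145.8470458984375 82.973388671875
side 8 [ 209  134  307   66 3640] [0.761 0.173 0.103] [0.0871 0.1035 0.1188]
 rect 759.1193237304688 150.07220458984375 271.0529479980469 865.4434814453125 50.8446044921875
marker [ 0.376 -0.054  0.018]
cru [ 0.404 -0.24   0.003]
beak [0.384 0.241 0.047]
```

Run:
```python
import numpy as np,cv2
from h import *
yaw0=np.radians(-7);c0=np.array([.585,.036])
for n in("scene","side"):
    c=np.load(n+"0.npz");P=cloud(c).reshape(-1,3)
    R=np.array([[np.cos(yaw0),-np.sin(yaw0)],[np.sin(yaw0),np.cos(yaw0)]])
    L=np.c_[(P[:,:2]-c0)@R,P[:,2]]
    m=(abs(L[:,0]+.073)<.012)&(abs(L[:,1])<.11)&(L[:,2]>.03)&(L[:,2]<.085)
    F=L[m];p=np.polyfit(F[:,1],F[:,0],1);print(n,"front",m.sum(),p,np.std(F[:,0]-np.polyval(p,F[:,1])))
    # side face right y=-.128
    m=(abs(L[:,1]+.128)<.012)&(abs(L[:,0])<.06)&(L[:,2]>.03)&(L[:,2]<.085)
    F=L[m];p=np.polyfit(F[:,0],F[:,1],1);print(n,"right",m.sum(),p)
    m=(L[:,2]>.098)&(L[:,2]<.112)&(abs(L[:,0])<.09)&(abs(L[:,1])<.15);T=L[m]
    print("top",m.sum(),np.percentile(T,[0.5,2,98,99.5],axis=0).round(4).tolist())
# obstacles: things near
c=np.load("scene0.npz");P=cloud(c)
L=np.concatenate([P[...,:2].reshape(-1,2)],1)
im=c["img"];
Lx=((P[...,:2]-c0)@R)
m=(P[...,2]>.008)&(P[...,2]<.4)&(abs(Lx[...,1])<.35)&(Lx[...,0]>-.35)&(Lx[...,0]<.35)
k,l,st,ce=cv2.connectedComponentsWithStats(m.astype(np.uint8))
for i in range(1,k):
    if st[i,4]>25:
        q=Lx[l==i];z=P[...,2][l==i];print(st[i],"own x",np.percentile(q[:,0],[2,98]).round(3),"y",np.percentile(q[:,1],[2,98]).round(3),"z",z.max().round(3))
```

```text
scene front 1327 [-0.00068771 -0.07159618] 0.0020363989067422395
scene right 783 [-0.00610507 -0.12461708]
top 3783 [[-0.0736, -0.1252, 0.0982], [-0.0726, -0.1242, 0.0986], [0.0667, 0.1215, 0.1067], [0.0695, 0.1267, 0.1072]]
side front 515 [ 0.00197647 -0.07036468] 0.0017755269662612875
side right 883 [-0.00675957 -0.12444655]
top 3608 [[-0.0716, -0.1262, 0.0982], [-0.0702, -0.1247, 0.0986], [0.0689, 0.121, 0.1083], [0.0715, 0.1273, 0.1092]]
[  133    50   260   229 31258] own x [-0.208  0.327] y [-0.125  0.329] z 0.4
[ 367  132  118  137 5573] own x [0.132 0.348] y [-0.343 -0.107] z 0.258
[184 250   6  10  50] own x [-0.204 -0.194] y [0.097 0.108] z 0.032
[222 285  55  36 506] own x [-0.213 -0.187] y [-0.18  -0.048] z 0.02
[327 330  25  21 272] own x [-0.171 -0.129] y [-0.326 -0.285] z 0.022
```

```bash
cat >> h.py <<'E'
from scipy.spatial.transform import Rotation as Ro
yaw=np.radians(-7);C=np.array([.587,.038,0])
RI=Ro.from_euler('z',yaw).as_matrix()
def own(p): return RI.T@(np.asarray(p)-C)
def tipoff(t,h=.011):  # foremost point from TCP, own axes
    return np.array([.0726*np.sin(t)+h*np.cos(t),0,-.0726*np.cos(t)+h*np.sin(t)])
def tgt(tip,tdeg,s=1,h=.011):
    t=np.radians(tdeg);d=np.array([np.sin(t),0,-np.cos(t)])
    x=np.array([0,s,0]);R=RI@np.c_[x,d,np.cross(x,d)]
    return C+RI@(np.asarray(tip)-tipoff(t,h)),R
def delta(st,p,R):
    R0=Ro.from_rotvec(st["tool_rot"]).as_matrix()
    return (R0.T@(p-st["ee_pos"])*1000).round(1),np.degrees(Ro.from_matrix(R0.T@R).as_rotvec()).round(2)
def rep(st):
    R0=Ro.from_rotvec(st["tool_rot"]).as_matrix();Q=RI.T@R0
    t=np.arctan2(Q[0,1],-Q[2,1])
    print("t",round(float(st["time"]),2),"TCP own",(own(st["ee_pos"])*1000).round(1),"tip own",((own(st["ee_pos"])+tipoff(t))*1000).round(1),"tilt",np.degrees(t).round(1),"F own",(RI.T@st["force"]).round(1),"q",np.round(st["q"],2))
    print("tool axes per own axis mm: +x",Q[0].round(3),"+y",Q[1].round(3),"+z",Q[2].round(3))
E
python3 - <<'E'
from h import *
from cell import arm
s=arm.read_state();rep(s)
for sg in(1,-1):
    for tip in([-.12,.1,.12],):
        print(sg,*delta(s,*tgt(tip,32,sg)))
E
```

```text
t 0.1 TCP own [-511.6  511.7  303. ] tip own [-500.7  511.7  230.4] tilt -0.0 F own [ 0.3 -0.   0.4] q [ 1.16  0.53  1.43 -0.    1.18 -0.18]
tool axes per own axis mm: +x [ 0.106 -0.001 -0.994] +y [ 0.994 -0.002  0.106] +z [-0.002 -1.     0.   ]
1 [-372.5  127.9 -385.7] [-32.    -5.92  -1.82]
-1 [-372.5  127.9 -385.7] [  2.73 167.38 -48.04]
```

Run:
```python
from h import *
from cell import arm
s=arm.read_state()
print(*delta(s,*tgt([-.14,.10,.2],32,1)))
```

```text
[-374.8   47.9 -365.8] [-32.    -5.92  -1.82]
```

{"api": "play_rows", "payload": {
  "deltas": [
    {"hand":0,"tx":-0.03,"ty":0,"tz":-0.028,"rx":-4,"ry":-0.7,"rz":-0.2},
    {"hand":0,"tx":-0.06,"ty":0,"tz":-0.056,"rx":-8,"ry":-1.5,"rz":-0.5},
    {"hand":0,"tx":-0.09,"ty":0,"tz":-0.085,"rx":-12,"ry":-2.2,"rz":-0.7},
    {"hand":0,"tx":-0.12,"ty":0,"tz":-0.113,"rx":-16,"ry":-3,"rz":-0.9},
    {"hand":0,"tx":-0.15,"ty":0,"tz":-0.142,"rx":-20,"ry":-3.7,"rz":-1.1},
    {"hand":0,"tx":-0.18,"ty":0.01,"tz":-0.17,"rx":-24,"ry":-4.4,"rz":-1.4},
    {"hand":0,"tx":-0.21,"ty":0.01,"tz":-0.2,"rx":-28,"ry":-5.2,"rz":-1.6},
    {"hand":0,"tx":-0.24,"ty":0.02,"tz":-0.23,"rx":-32,"ry":-5.9,"rz":-1.8},
    {"hand":0,"tx":-0.27,"ty":0.02,"tz":-0.26,"rx":-32,"ry":-5.9,"rz":-1.8},
    {"hand":0,"tx":-0.3,"ty":0.03,"tz":-0.29,"rx":-32,"ry":-5.9,"rz":-1.8},
    {"hand":0,"tx":-0.33,"ty":0.03,"tz":-0.32,"rx":-32,"ry":-5.9,"rz":-1.8},
    {"hand":0,"tx":-0.36,"ty":0.04,"tz":-0.345,"rx":-32,"ry":-5.9,"rz":-1.8},
    {"hand":0,"tx":-0.375,"ty":0.048,"tz":-0.366,"rx":-32,"ry":-5.9,"rz":-1.8},
    {"hand":0,"tx":-0.375,"ty":0.048,"tz":-0.366,"rx":-32,"ry":-5.9,"rz":-1.8},
    {"hand":0,"tx":-0.375,"ty":0.048,"tz":-0.366,"rx":-32,"ry":-5.9,"rz":-1.8}
  ]
}}

```text
time: 1.35
ee_pos: [0.4139, 0.158, 0.2551]
tool_rot: [-1.689, -1.486, 0.825]
force: [0.2, -0.8, 0.2]
opening: 0.0
```

Run:
```python
from h import *
from cell import arm
s=arm.read_state();rep(s)
print(*delta(s,*tgt([-.14,.10,.2],32,1)));print(*delta(s,*tgt([-.085,.10,.066],32,1)))
c=arm.capture("side");cv2.imwrite("pics/s1.png",cv2.resize(c["img"][100:340,120:440,::-1],(800,600)))
```

```text
t 1.35 TCP own [-186.5   98.   255.1] tip own [-138.7   98.   199.3] tilt 31.9 F own [ 0.3 -0.8  0.2] q [ 0.2   0.33  2.19 -1.11  0.19 -0.19]
tool axes per own axis mm: +x [ 0.006  0.529 -0.849] +y [ 1.    -0.003  0.004] +z [-0.    -0.849 -0.529]
[ 2.  -1.2  0.8] [-0.05 -0.26 -0.18]
[  2.3 141.6  25. ] [-0.05 -0.26 -0.18]
```

View pics/s1.png

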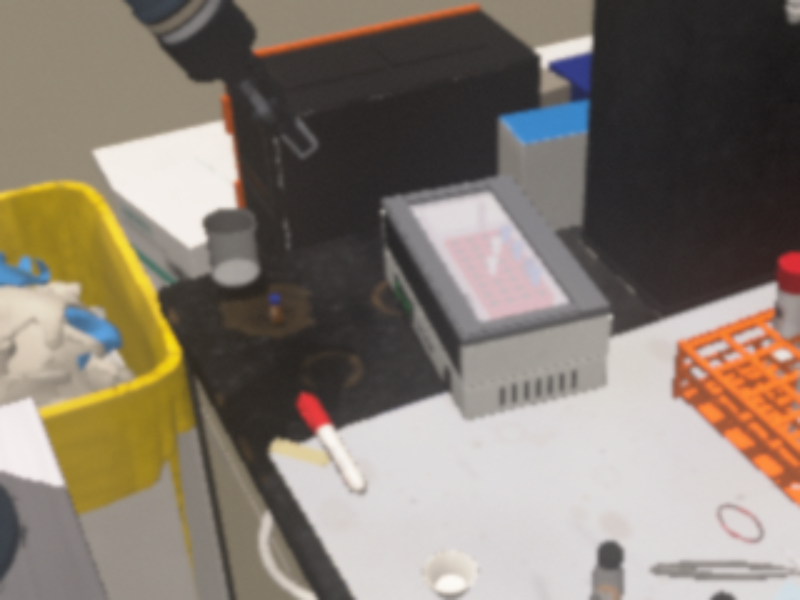

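{"api": "play_rows", "payload": {
  "deltas": [
    {"hand":0,"tx":0.001,"ty":0.025,"tz":0.007,"ry":-0.2,"rz":-0.2},
    {"hand":0,"tx":0.002,"ty":0.05,"tz":0.014,"ry":-0.2,"rz":-0.2},
    {"hand":0,"tx":0.002,"ty":0.075,"tz":0.021,"ry":-0.2,"rz":-0.2},
    {"hand":0,"tx":0.002,"ty":0.1,"tz":0.026,"ry":-0.2,"rz":-0.2},
    {"hand":0,"tx":0.002,"ty":0.12,"tz":0.03,"ry":-0.2,"rz":-0.2},
    {"hand":0,"tx":0.002,"ty":0.136,"tz":0.034,"ry":-0.2,"rz":-0.2},
    {"hand":0,"tx":0.002,"ty":0.136,"tz":0.034,"ry":-0.2,"rz":-0.2},
    {"hand":0,"tx":0.002,"ty":0.136,"tz":0.034,"ry":-0.2,"rz":-0.2}
  ]
}}

```text
$.deltas[0]: bad value
```

```bash
cat > r.py <<'E'
from h import *
from cell import arm
import sys
s=arm.read_state();rep(s)
a=[float(v) for v in sys.argv[1:]]
if a: print(*delta(s,*tgt(np.array(a[:3])/1000,a[3])))
E
python3 r.py -73 100 66 32
```

```text
t 1.4 TCP own [-187.5   99.1  255.3] tip own [-139.8   99.1  199.5] tilt 32.0 F own [-1.2  0.3 -0.2] q [ 0.2   0.33  2.19 -1.11  0.19 -0.19]
tool axes per own axis mm: +x [ 0.003  0.529 -0.848] +y [ 1.    -0.001  0.002] +z [-0.    -0.848 -0.529]
[  1.  148.6  14.1] [-0.05 -0.13 -0.09]
```

{"api": "play_rows", "payload": {
  "deltas": [
    {"hand":0,"tx":0.001,"ty":0.025,"tz":0.007,"rx":0,"ry":0,"rz":0},
    {"hand":0,"tx":0.001,"ty":0.05,"tz":0.014,"rx":0,"ry":0,"rz":0},
    {"hand":0,"tx":0.001,"ty":0.075,"tz":0.021,"rx":0,"ry":0,"rz":0},
    {"hand":0,"tx":0.001,"ty":0.1,"tz":0.026,"rx":0,"ry":0,"rz":0},
    {"hand":0,"tx":0.001,"ty":0.12,"tz":0.03,"rx":0,"ry":0,"rz":0},
    {"hand":0,"tx":0.001,"ty":0.137,"tz":0.033,"rx":0,"ry":0,"rz":0},
    {"hand":0,"tx":0.001,"ty":0.137,"tz":0.033,"rx":0,"ry":0,"rz":0},
    {"hand":0,"tx":0.001,"ty":0.137,"tz":0.033,"rx":0,"ry":0,"rz":0}
  ]
}}

```text
time: 2.07
ee_pos: [0.4882, 0.1739, 0.1706]
tool_rot: [-1.659, -1.445, 0.868]
force: [-0.5, -0.3, -0.4]
opening: -0.001
```

```bash
python3 r.py -73 100 66 32
```

```text
t 2.07 TCP own [-114.6  122.8  170.6] tip own [-70.  122.8 112.3] tilt 28.8 F own [-0.5 -0.4 -0.4] q [ 0.2   0.58  2.06 -1.43  0.17  0.14]
tool axes per own axis mm: +x [ 0.008  0.482 -0.876] +y [ 1.    -0.015  0.001] +z [-0.013 -0.876 -0.482]
[-22.2  40.2  29. ] [-3.16 -0.02 -0.88]
```

The wrist hit its joint 4 limit close to a singularity. I back up, untilt, and take the half-turned grasp about the tool axis, which suits this posture.

```bash
python3 r.py -150 50 250 5
```

```text
t 2.07 TCP own [-114.6  122.8  170.6] tip own [-70.  122.8 112.3] tilt 28.8 F own [-0.5 -0.4 -0.4] q [ 0.2   0.58  2.06 -1.43  0.17  0.14]
tool axes per own axis mm: +x [ 0.008  0.482 -0.876] +y [ 1.    -0.015  0.001] +z [-0.013 -0.876 -0.482]
[ -75.2 -156.3  -26.7] [23.84 -0.23 -0.86]
```

{"api": "play_rows", "payload": {
  "deltas": [
    {"hand":0,"tx":0,"ty":-0.03,"tz":0,"rx":0,"ry":0,"rz":0},
    {"hand":0,"tx":-0.01,"ty":-0.06,"tz":-0.003,"rx":4,"ry":0,"rz":-0.2},
    {"hand":0,"tx":-0.03,"ty":-0.09,"tz":-0.01,"rx":9,"ry":0,"rz":-0.5},
    {"hand":0,"tx":-0.045,"ty":-0.12,"tz":-0.018,"rx":14,"ry":0,"rz":-0.7},
    {"hand":0,"tx":-0.06,"ty":-0.14,"tz":-0.024,"rx":19,"ry":-0.2,"rz":-0.9},
    {"hand":0,"tx":-0.075,"ty":-0.156,"tz":-0.027,"rx":24,"ry":-0.2,"rz":-0.9},
    {"hand":0,"tx":-0.075,"ty":-0.156,"tz":-0.027,"rx":24,"ry":-0.2,"rz":-0.9},
    {"hand":0,"tx":-0.075,"ty":-0.156,"tz":-0.027,"rx":24,"ry":-0.2,"rz":-0.9}
  ]
}}

```text
time: 2.73
ee_pos: [0.4353, 0.1143, 0.2981]
tool_rot: [-1.44, -1.212, 1.052]
force: [0.7, -1.6, -0.4]
opening: -0.002
```

{"api": "play_rows", "payload": {
  "deltas": [
    {"hand":0,"tx":0,"ty":0,"tz":0,"rx":0,"ry":7,"rz":0},
    {"hand":0,"tx":0,"ty":0,"tz":0,"rx":0,"ry":14,"rz":0},
    {"hand":0,"tx":0,"ty":0,"tz":0,"rx":0,"ry":21,"rz":0},
    {"hand":0,"tx":0,"ty":0,"tz":0,"rx":0,"ry":28,"rz":0},
    {"hand":0,"tx":0,"ty":0,"tz":0,"rx":0,"ry":35,"rz":0},
    {"hand":0,"tx":0,"ty":0,"tz":0,"rx":0,"ry":42,"rz":0},
    {"hand":0,"tx":0,"ty":0,"tz":0,"rx":0,"ry":49,"rz":0},
    {"hand":0,"tx":0,"ty":0,"tz":0,"rx":0,"ry":56,"rz":0},
    {"hand":0,"tx":0,"ty":0,"tz":0,"rx":0,"ry":63,"rz":0},
    {"hand":0,"tx":0,"ty":0,"tz":0,"rx":0,"ry":70,"rz":0},
    {"hand":0,"tx":0,"ty":0,"tz":0,"rx":0,"ry":77,"rz":0},
    {"hand":0,"tx":0,"ty":0,"tz":0,"rx":0,"ry":84,"rz":0},
    {"hand":0,"tx":0,"ty":0,"tz":0,"rx":0,"ry":91,"rz":0},
    {"hand":0,"tx":0,"ty":0,"tz":0,"rx":0,"ry":98,"rz":0},
    {"hand":0,"tx":0,"ty":0,"tz":0,"rx":0,"ry":105,"rz":0},
    {"hand":0,"tx":0,"ty":0,"tz":0,"rx":0,"ry":112,"rz":0},
    {"hand":0,"tx":0,"ty":0,"tz":0,"rx":0,"ry":119,"rz":0},
    {"hand":0,"tx":0,"ty":0,"tz":0,"rx":0,"ry":126,"rz":0},
    {"hand":0,"tx":0,"ty":0,"tz":0,"rx":0,"ry":133,"rz":0},
    {"hand":0,"tx":0,"ty":0,"tz":0,"rx":0,"ry":140,"rz":0}
  ]
}}

```text
time: 4.4
ee_pos: [0.4338, 0.1149, 0.2984]
tool_rot: [-1.385, 0.635, -0.934]
force: [-0.9, 1.0, -0.6]
opening: -0.002
```

```bash
cat > r2.py <<'E'
# r2 x y z tilt az : half-turned tool, azimuth az deg (own) 
from h import *
from cell import arm
import sys
s=arm.read_state();rep(s)
a=[float(v) for v in sys.argv[1:]]
for i in range(0,len(a),5):
    x,y,z,t,az=a[i:i+5]
    p,R=tgt(np.array([x,y,z])/1000,t,-1)
    if az:
        W=Ro.from_euler('z',np.radians(az)).as_matrix();tip=C+RI@(np.array([x,y,z])/1000);p=tip+W@(p-tip);R=W@R
    print(a[i:i+5],*delta(s,p,R))
E
python3 r2.py -150 50 250 15 0 -150 50 250 45 25 -150 0 220 50 30
```

```text
t 4.4 TCP own [-161.4   57.6  298.4] tip own [-137.4   57.6  229. ] tilt 10.5 F own [-1.   0.9 -0.6] q [ 0.04  0.26  1.94 -0.1   0.77  1.13]
tool axes per own axis mm: +x [0.614 0.182 0.768] +y [-0.776 -0.04   0.63 ] +z [ 0.145 -0.982  0.117]
[-150.0, 50.0, 250.0, 15.0, 0.0] [ -2.4 -21.6 -16.4] [ 5.09 39.15  0.65]
[-150.0, 50.0, 250.0, 45.0, 25.0] [ -1.3  -1.7 -53.5] [36.99 15.92  1.68]
[-150.0, 0.0, 220.0, 50.0, 30.0] [ 36.8  35.1 -93.6] [42.44 11.58  3.44]
```

{"api": "play_rows", "payload": {
  "deltas": [
    {"hand":0,"tx":0,"ty":0,"tz":-0.007,"rx":5,"ry":2,"rz":0.2},
    {"hand":0,"tx":0,"ty":0,"tz":-0.014,"rx":10,"ry":4,"rz":0.4},
    {"hand":0,"tx":0,"ty":0,"tz":-0.021,"rx":15,"ry":6,"rz":0.6},
    {"hand":0,"tx":0,"ty":0,"tz":-0.028,"rx":20,"ry":8,"rz":0.8},
    {"hand":0,"tx":0,"ty":0,"tz":-0.035,"rx":25,"ry":10,"rz":1},
    {"hand":0,"tx":0,"ty":0,"tz":-0.042,"rx":30,"ry":13,"rz":1.3},
    {"hand":0,"tx":-0.001,"ty":-0.001,"tz":-0.05,"rx":34,"ry":15,"rz":1.5},
    {"hand":0,"tx":-0.001,"ty":-0.002,"tz":-0.053,"rx":37,"ry":16,"rz":1.7},
    {"hand":0,"tx":-0.001,"ty":-0.002,"tz":-0.053,"rx":37,"ry":16,"rz":1.7},
    {"hand":0,"tx":-0.001,"ty":-0.002,"tz":-0.053,"rx":37,"ry":16,"rz":1.7},
    {"hand":0,"tx":-0.001,"ty":-0.002,"tz":-0.053,"rx":37,"ry":16,"rz":1.7}
  ]
}}

```text
time: 5.32
ee_pos: [0.3873, 0.0948, 0.2928]
tool_rot: [-0.721, 0.518, -1.14]
force: [0.7, 1.2, 0.6]
opening: -0.0
```

```bash
python3 r2.py -150 50 250 45 25 -150 50 220 50 15 -120 80 150 42 5
```

```text
t 5.32 TCP own [-205.1   32.   292.8] tip own [-151.2   32.   242.9] tilt 38.6 F own [0.6 1.2 0.6] q [-0.29  0.19  2.39  1.7   0.42 -0.65]
tool axes per own axis mm: +x [0.455 0.593 0.664] +y [-0.89   0.312  0.332] +z [-0.011 -0.742  0.67 ]
[-150.0, 50.0, 250.0, 45.0, 25.0] [ 6.9 -1.8 -0.8] [ 2.95  1.09 -1.9 ]
[-150.0, 50.0, 220.0, 50.0, 15.0] [ -3.7  23.  -26.2] [ 7.97  7.95 -9.15]
[-120.0, 80.0, 150.0, 42.0, 5.0] [-24.2 101.8 -31.2] [  0.06  16.   -15.25]
```

{"api": "play_rows", "payload": {
  "deltas": [
    {"hand":0,"tx":-0.003,"ty":0.018,"tz":-0.01,"rx":3,"ry":3,"rz":-3},
    {"hand":0,"tx":-0.006,"ty":0.035,"tz":-0.018,"rx":3,"ry":6,"rz":-6},
    {"hand":0,"tx":-0.01,"ty":0.055,"tz":-0.023,"rx":3,"ry":9,"rz":-9},
    {"hand":0,"tx":-0.016,"ty":0.075,"tz":-0.027,"rx":2,"ry":12,"rz":-12},
    {"hand":0,"tx":-0.02,"ty":0.09,"tz":-0.03,"rx":1,"ry":14,"rz":-14},
    {"hand":0,"tx":-0.024,"ty":0.102,"tz":-0.031,"rx":0,"ry":16,"rz":-15},
    {"hand":0,"tx":-0.024,"ty":0.102,"tz":-0.031,"rx":0,"ry":16,"rz":-15},
    {"hand":0,"tx":-0.024,"ty":0.102,"tz":-0.031,"rx":0,"ry":16,"rz":-15}
  ]
}}

```text
time: 5.98
ee_pos: [0.4214, 0.1325, 0.2027]
tool_rot: [-0.635, 0.648, -1.448]
force: [0.0, -0.7, 0.4]
opening: 0.0
```

```bash
python3 r2.py -120 80 150 42 5 -100 95 100 38 0 -95 100 66 36 0
```

```text
t 5.98 TCP own [-175.9   73.6  202.7] tip own [-118.8   73.6  156.5] tilt 42.4 F own [ 0.1 -0.7  0.4] q [ 0.06  0.56  2.39  3.17  0.55 -1.55]
tool axes per own axis mm: +x [0.141 0.671 0.728] +y [-0.99   0.108  0.092] +z [-0.017 -0.734  0.679]
[-120.0, 80.0, 150.0, 42.0, 5.0] [-1.4  4.2 -4.5] [-0.75  1.62 -2.82]
[-100.0, 95.0, 100.0, 38.0, 0.0] [-17.1  55.8 -17.1] [-4.7   5.52 -6.  ]
[-95.0, 100.0, 66.0, 36.0, 0.0] [-20.6  84.5 -33.5] [-6.69  5.63 -5.91]
```

{"api": "play_rows", "payload": {
  "deltas": [
    {"hand":0,"tx":-0.005,"ty":0.02,"tz":-0.007,"rx":-2,"ry":2,"rz":-2},
    {"hand":0,"tx":-0.011,"ty":0.04,"tz":-0.014,"rx":-4,"ry":4,"rz":-4},
    {"hand":0,"tx":-0.017,"ty":0.058,"tz":-0.02,"rx":-5,"ry":5.6,"rz":-6},
    {"hand":0,"tx":-0.019,"ty":0.072,"tz":-0.028,"rx":-6,"ry":5.6,"rz":-6},
    {"hand":0,"tx":-0.0206,"ty":0.0845,"tz":-0.0335,"rx":-6.7,"ry":5.6,"rz":-5.9},
    {"hand":0,"tx":-0.0206,"ty":0.0845,"tz":-0.0335,"rx":-6.7,"ry":5.6,"rz":-5.9},
    {"hand":0,"tx":-0.0206,"ty":0.0845,"tz":-0.0335,"rx":-6.7,"ry":5.6,"rz":-5.9}
  ]
}}

```text
time: 6.57
ee_pos: [0.4532, 0.1555, 0.1184]
tool_rot: [-0.701, 0.791, -1.552]
force: [0.3, -0.5, 0.7]
opening: 0.002
```

```bash
python3 r2.py -75 100 66 36 0
```

```text
t 6.57 TCP own [-147.1  100.3  118.4] tip own [-95.6 100.3  66.1] tilt 36.0 F own [ 0.4 -0.4  0.7] q [ 0.18  0.75  2.24  3.53  0.48 -1.67]
tool axes per own axis mm: +x [0.001 0.587 0.809] +y [-1.     0.     0.001] +z [ 0.    -0.809  0.587]
[-75.0, 100.0, 66.0, 36.0, 0.0] [ 0.4 12.2 16.6] [ 0.02  0.08 -0.02]
```

{"api": "play_rows", "payload": {
  "deltas": [
    {"hand":0,"tx":0,"ty":0.004,"tz":0.0055,"rx":0,"ry":0,"rz":0},
    {"hand":0,"tx":0,"ty":0.008,"tz":0.011,"rx":0,"ry":0,"rz":0},
    {"hand":0,"tx":0,"ty":0.0105,"tz":0.0145,"rx":0,"ry":0,"rz":0},
    {"hand":0,"tx":0,"ty":0.0115,"tz":0.0158,"rx":0,"ry":0,"rz":0},
    {"hand":0,"tx":0,"ty":0.0115,"tz":0.0158,"rx":0,"ry":0,"rz":0}
  ]
}}

```text
time: 6.98
ee_pos: [0.4736, 0.1529, 0.1191]
tool_rot: [-0.699, 0.79, -1.553]
force: [0.3, 0.3, 0.5]
opening: -0.004
```

```bash
python3 r.py
```

```text
t 6.98 TCP own [-126.5  100.2  119.1] tip own [-74.9 100.2  67. ] tilt 36.1 F own [0.2 0.3 0.5] q [ 0.16  0.74  2.19  3.54  0.44 -1.7 ]
tool axes per own axis mm: +x [0.    0.589 0.808] +y [-1.  0.  0.] +z [-0.    -0.808  0.589]
```

{"api": "play_rows", "payload": {
  "deltas": [
    {"hand":0,"tx":0,"ty":0.0015,"tz":0.0006,"rx":0,"ry":0,"rz":0},
    {"hand":0,"tx":0,"ty":0.0025,"tz":0.0018,"rx":0,"ry":0,"rz":0},
    {"hand":0,"tx":0,"ty":0.0025,"tz":0.0018,"rx":0,"ry":0,"rz":0}
  ]
}}

```text
time: 7.23
ee_pos: [0.4768, 0.1524, 0.1182]
tool_rot: [-0.698, 0.79, -1.553]
force: [-0.6, 0.1, 0.5]
opening: -0.002
```

```bash
python3 r.py
```

```text
t 7.23 TCP own [-123.4  100.1  118.2] tip own [-71.7 100.1  66.1] tilt 36.1 F own [-0.6  0.1  0.5] q [ 0.16  0.75  2.19  3.54  0.43 -1.71]
tool axes per own axis mm: +x [0.    0.59  0.808] +y [-1.  0.  0.] +z [-0.    -0.808  0.59 ]
```

{"api": "play_rows", "payload": {
  "deltas": [
    {"hand":0,"tx":0,"ty":0.0009,"tz":0.0012,"rx":0,"ry":0,"rz":0},
    {"hand":0,"tx":0,"ty":0.0018,"tz":0.0024,"rx":0,"ry":0,"rz":0},
    {"hand":0,"tx":0,"ty":0.0018,"tz":0.0024,"rx":0,"ry":0,"rz":0}
  ]
}}

```text
time: 7.48
ee_pos: [0.4777, 0.1521, 0.1178]
tool_rot: [-0.703, 0.793, -1.552]
force: [-4.6, 0.7, 2.6]
opening: -0.001
```

```bash
python3 r.py
```

```text
t 7.48 TCP own [-122.4   99.9  117.8] tip own [-71.   99.9  65.4] tilt 35.9 F own [-4.7  0.1  2.6] q [ 0.16  0.75  2.18  3.55  0.43 -1.71]
tool axes per own axis mm: +x [0.001 0.586 0.81 ] +y [-1.     0.     0.001] +z [ 0.    -0.81   0.586]
```

{"api": "play_rows", "payload": {
  "deltas": [
    {"hand":0,"tx":0.004,"ty":0.0012,"tz":0.0016,"rx":0,"ry":0,"rz":0},
    {"hand":0,"tx":0.008,"ty":0.0012,"tz":0.0016,"rx":0,"ry":0,"rz":0},
    {"hand":0,"tx":0.012,"ty":0.0012,"tz":0.0016,"rx":0,"ry":0,"rz":0}
  ]
}}

```text
time: 7.73
ee_pos: [0.4764, 0.1403, 0.117]
tool_rot: [-0.708, 0.795, -1.548]
force: [-3.8, 4.0, 0.3]
opening: -0.0
```

```bash
python3 r.py
```

```text
t 7.73 TCP own [-122.3   88.1  117. ] tip own [-71.1  88.1  64.3] tilt 35.6 F own [-4.2  3.5  0.3] q [ 0.13  0.75  2.2   3.49  0.43 -1.69]
tool axes per own axis mm: +x [0.004 0.582 0.813] +y [-1.     0.001  0.003] +z [ 0.001 -0.813  0.582]
```

{"api": "play_rows", "payload": {
  "deltas": [
    {"hand":0,"tx":0.004,"ty":0.0006,"tz":0.0022,"rx":0,"ry":0,"rz":0},
    {"hand":0,"tx":0.008,"ty":0.0006,"tz":0.0022,"rx":0,"ry":0,"rz":0},
    {"hand":0,"tx":0.012,"ty":0.0006,"tz":0.0022,"rx":0,"ry":0,"rz":0}
  ]
}}

```text
time: 7.98
ee_pos: [0.4751, 0.1283, 0.117]
tool_rot: [-0.713, 0.799, -1.545]
force: [-5.0, 4.1, -0.0]
opening: 0.003
```

{"api": "play_rows", "payload": {
  "deltas": [
    {"hand":0,"tx":0.004,"ty":0.0004,"tz":0.0022,"rx":0.2,"ry":0,"rz":0},
    {"hand":0,"tx":0.008,"ty":0.0004,"tz":0.0022,"rx":0.3,"ry":0,"rz":0},
    {"hand":0,"tx":0.012,"ty":0.0004,"tz":0.0022,"rx":0.3,"ry":0,"rz":0}
  ]
}}

```text
time: 8.23
ee_pos: [0.4736, 0.1163, 0.1171]
tool_rot: [-0.714, 0.798, -1.543]
force: [-5.2, 3.5, -0.9]
opening: 0.004
```

```bash
python3 r.py
```

```text
t 8.23 TCP own [-122.1   63.9  117.1] tip own [-71.2  63.9  64.1] tilt 35.2 F own [-5.6  2.9 -0.9] q [ 0.06  0.75  2.23  3.38  0.45 -1.64]
tool axes per own axis mm: +x [0.008 0.576 0.817] +y [-1.     0.003  0.008] +z [ 0.002 -0.817  0.576]
```

{"api": "play_rows", "payload": {
  "deltas": [
    {"hand":0,"tx":0.004,"ty":0,"tz":0.0024,"rx":0.4,"ry":0,"rz":0},
    {"hand":0,"tx":0.008,"ty":0,"tz":0.0024,"rx":0.6,"ry":0,"rz":-0.3},
    {"hand":0,"tx":0.012,"ty":0,"tz":0.0024,"rx":0.6,"ry":0,"rz":-0.3}
  ]
}}

```text
time: 8.48
ee_pos: [0.4719, 0.1045, 0.1175]
tool_rot: [-0.715, 0.792, -1.547]
force: [-4.6, 4.8, -0.5]
opening: 0.004
```

{"api": "play_rows", "payload": {
  "deltas": [
    {"hand":0,"tx":0.004,"ty":0.0003,"tz":0.0024,"rx":0.4,"ry":0,"rz":0},
    {"hand":0,"tx":0.008,"ty":0.0003,"tz":0.0024,"rx":0.4,"ry":0,"rz":0},
    {"hand":0,"tx":0.012,"ty":0.0003,"tz":0.0024,"rx":0.4,"ry":0,"rz":0}
  ]
}}

```text
time: 8.73
ee_pos: [0.4703, 0.0926, 0.1178]
tool_rot: [-0.716, 0.79, -1.545]
force: [-6.1, 4.7, -1.0]
opening: 0.0
```

```bash
python3 r.py
```

```text
t 8.73 TCP own [-122.5   40.   117.8] tip own [-71.4  40.   65.1] tilt 35.5 F own [-6.6  3.9 -1. ] q [-0.01  0.75  2.26  3.29  0.49 -1.62]
tool axes per own axis mm: +x [0.01  0.58  0.814] +y [-1.    -0.001  0.012] +z [ 0.008 -0.815  0.58 ]
```

{"api": "play_rows", "payload": {
  "deltas": [
    {"hand":0,"tx":0.004,"ty":0.0005,"tz":0.002,"rx":0.2,"ry":0,"rz":0},
    {"hand":0,"tx":0.008,"ty":0.0005,"tz":0.002,"rx":0.2,"ry":0,"rz":0},
    {"hand":0,"tx":0.012,"ty":0.0005,"tz":0.002,"rx":0.2,"ry":0,"rz":0}
  ]
}}

```text
time: 8.98
ee_pos: [0.4689, 0.0807, 0.1179]
tool_rot: [-0.719, 0.791, -1.543]
force: [-4.8, 3.6, -0.6]
opening: -0.004
```

{"api": "play_rows", "payload": {
  "deltas": [
    {"hand":0,"tx":0.004,"ty":0.0005,"tz":0.002,"rx":0.2,"ry":0.3,"rz":0},
    {"hand":0,"tx":0.008,"ty":0.0005,"tz":0.002,"rx":0.3,"ry":0.3,"rz":0},
    {"hand":0,"tx":0.012,"ty":0.0005,"tz":0.002,"rx":0.3,"ry":0.3,"rz":0}
  ]
}}

```text
time: 9.23
ee_pos: [0.4674, 0.0689, 0.1179]
tool_rot: [-0.716, 0.794, -1.543]
force: [-4.2, 3.8, -0.0]
opening: 0.002
```

```bash
python3 r.py
```

```text
t 9.23 TCP own [-122.5   16.1  117.9] tip own [-71.6  16.1  65. ] tilt 35.3 F own [-4.7  3.3 -0. ] q [-0.08  0.75  2.28  3.19  0.51 -1.59]
tool axes per own axis mm: +x [0.01  0.578 0.816] +y [-1.     0.001  0.011] +z [ 0.005 -0.816  0.578]
```

{"api": "play_rows", "payload": {
  "deltas": [
    {"hand":0,"tx":0.004,"ty":0.0006,"tz":0.002,"rx":0.2,"ry":0.3,"rz":0},
    {"hand":0,"tx":0.008,"ty":0.0006,"tz":0.002,"rx":0.4,"ry":0.4,"rz":0},
    {"hand":0,"tx":0.012,"ty":0.0006,"tz":0.002,"rx":0.4,"ry":0.4,"rz":0}
  ]
}}

```text
time: 9.48
ee_pos: [0.4658, 0.0571, 0.1179]
tool_rot: [-0.711, 0.797, -1.545]
force: [-3.4, 3.6, -0.8]
opening: -0.001
```

{"api": "play_rows", "payload": {
  "deltas": [
    {"hand":0,"tx":0.004,"ty":0.0008,"tz":0.002,"rx":0.2,"ry":0,"rz":0},
    {"hand":0,"tx":0.008,"ty":0.0008,"tz":0.002,"rx":0.3,"ry":0,"rz":0},
    {"hand":0,"tx":0.012,"ty":0.0008,"tz":0.002,"rx":0.3,"ry":0,"rz":0}
  ]
}}

```text
time: 9.73
ee_pos: [0.4643, 0.0454, 0.1176]
tool_rot: [-0.713, 0.797, -1.542]
force: [-4.3, 3.4, -0.8]
opening: 0.001
```

```bash
python3 r.py
```

```text
t 9.73 TCP own [-122.7   -7.6  117.6] tip own [-71.7  -7.6  64.7] tilt 35.3 F own [-4.7  2.9 -0.8] q [-0.15  0.76  2.3   3.1   0.54 -1.57]
tool axes per own axis mm: +x [0.008 0.578 0.816] +y [-1.     0.004  0.008] +z [ 0.001 -0.816  0.578]
```

{"api": "play_rows", "payload": {
  "deltas": [
    {"hand":0,"tx":0.004,"ty":0.0005,"tz":0.0022,"rx":0.2,"ry":0,"rz":0},
    {"hand":0,"tx":0.008,"ty":0.0005,"tz":0.0022,"rx":0.4,"ry":0,"rz":0},
    {"hand":0,"tx":0.012,"ty":0.0005,"tz":0.0022,"rx":0.4,"ry":0,"rz":0}
  ]
}}

```text
time: 9.98
ee_pos: [0.4628, 0.0337, 0.1177]
tool_rot: [-0.712, 0.795, -1.541]
force: [-4.9, 3.7, -0.2]
opening: -0.0
```

{"api": "play_rows", "payload": {
  "deltas": [
    {"hand":0,"tx":0.004,"ty":0.0005,"tz":0.0022,"rx":0.2,"ry":0.2,"rz":0},
    {"hand":0,"tx":0.008,"ty":0.0005,"tz":0.0022,"rx":0.5,"ry":0.2,"rz":0},
    {"hand":0,"tx":0.012,"ty":0.0005,"tz":0.0022,"rx":0.5,"ry":0.2,"rz":0}
  ]
}}

```text
time: 10.23
ee_pos: [0.4617, 0.0219, 0.118]
tool_rot: [-0.707, 0.794, -1.542]
force: [-1.4, 1.6, -1.1]
opening: 0.001
```

```bash
python3 r.py
```

```text
t 10.23 TCP own [-122.4  -31.2  118. ] tip own [-71.2 -31.2  65.3] tilt 35.6 F own [-1.5  1.4 -1.1] q [-0.23  0.77  2.32  3.01  0.57 -1.56]
tool axes per own axis mm: +x [0.009 0.582 0.813] +y [-1.     0.006  0.007] +z [-0.001 -0.813  0.582]
```

{"api": "play_rows", "payload": {
  "deltas": [
    {"hand":0,"tx":0.001,"ty":0.0012,"tz":0.0016,"rx":0,"ry":0,"rz":0},
    {"hand":0,"tx":0.001,"ty":0.0015,"tz":0.002,"rx":0,"ry":0,"rz":0}
  ]
}}

```text
time: 10.4
ee_pos: [0.4652, 0.0198, 0.1181]
tool_rot: [-0.705, 0.793, -1.544]
force: [-0.2, -0.2, 0.9]
opening: 0.003
```

```bash
python3 r.py
```

```text
t 10.4 TCP own [-118.7  -32.9  118.1] tip own [-67.4 -32.9  65.5] tilt 35.7 F own [-0.2 -0.3  0.9] q [-0.23  0.77  2.31  3.01  0.56 -1.55]
tool axes per own axis mm: +x [0.008 0.584 0.812] +y [-1.     0.006  0.006] +z [-0.001 -0.812  0.584]
```

It dropped into the notch at own y ≈ -32. I move 5 mm toward the notch's middle and press.

{"api": "play_rows", "payload": {
  "deltas": [
    {"hand":0,"tx":0.003,"ty":0,"tz":0,"rx":0,"ry":0,"rz":0},
    {"hand":0,"tx":0.005,"ty":0,"tz":0,"rx":0,"ry":0,"rz":0},
    {"hand":0,"tx":0.005,"ty":0.0012,"tz":0.0016,"rx":0,"ry":0,"rz":0},
    {"hand":0,"tx":0.005,"ty":0.0024,"tz":0.0032,"rx":0,"ry":0,"rz":0},
    {"hand":0,"tx":0.005,"ty":0.0034,"tz":0.0047,"rx":0,"ry":0,"rz":0},
    {"hand":0,"tx":0.005,"ty":0.0034,"tz":0.0047,"rx":0,"ry":0,"rz":0}
  ]
}}

```text
time: 10.9
ee_pos: [0.4701, 0.0139, 0.118]
tool_rot: [-0.705, 0.794, -1.545]
force: [-4.1, -2.9, 0.8]
opening: 0.006
```

```bash
python3 r.py
python3 - <<'E'
from cell import arm;import cv2
c=arm.capture("side");cv2.imwrite("pics/s2.png",cv2.resize(c["img"][100:340,120:440,::-1],(800,600)))
E
```

```text
t 10.9 TCP own [-113.1  -38.1  118. ] tip own [-61.8 -38.1  65.4] tilt 35.6 F own [-3.7 -3.4  0.8] q [-0.25  0.76  2.3   2.99  0.54 -1.55]
tool axes per own axis mm: +x [0.006 0.583 0.813] +y [-1.     0.005  0.004] +z [-0.001 -0.813  0.583]
```

View pics/s2.png

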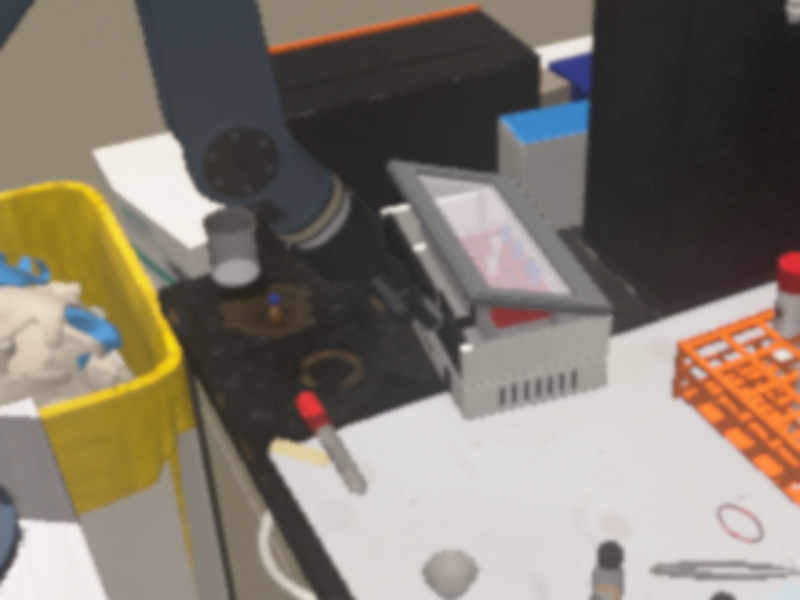

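The lid has sprung ajar and the vials, marker and crucible are undisturbed. Next I back out and lift to a steeper tool pose in front of the lid.

```bash
python3 r2.py -95 -38 66 36 0 -120 -45 110 34 10 -125 -50 170 22 15 -125 -45 190 12 0
```

```text
t 10.95 TCP own [-113.1  -38.1  118. ] tip own [-61.8 -38.1  65.4] tilt 35.7 F own [-3.2 -3.7  0.8] q [-0.25  0.76  2.3   2.99  0.54 -1.55]
tool axes per own axis mm: +x [0.006 0.583 0.812] +y [-1.     0.005  0.004] +z [-0.001 -0.813  0.583]
[-95.0, -38.0, 66.0, 36.0, 0.0] [ -0.3 -19.8 -27. ] [ 0.34  0.25 -0.28]
[-120.0, -45.0, 110.0, 34.0, 10.0] [ 15.1 -70.1 -18.6] [-1.66 -7.95  5.44]
[-125.0, -50.0, 170.0, 22.0, 15.0] [  21.1 -121.7   28. ] [-13.59 -12.89   7.  ]
[-125.0, -45.0, 190.0, 12.0, 0.0] [   6.5 -136.4   51.3] [-23.66   0.3   -0.22]
```

{"api": "play_rows", "payload": {
  "deltas": [
    {"hand":0,"tx":0,"ty":-0.01,"tz":-0.0135,"rx":0,"ry":0,"rz":0},
    {"hand":0,"tx":0,"ty":-0.02,"tz":-0.027,"rx":0,"ry":0,"rz":0},
    {"hand":0,"tx":0.005,"ty":-0.037,"tz":-0.024,"rx":-0.6,"ry":-3,"rz":2},
    {"hand":0,"tx":0.01,"ty":-0.054,"tz":-0.021,"rx":-1.2,"ry":-6,"rz":4},
    {"hand":0,"tx":0.015,"ty":-0.07,"tz":-0.0186,"rx":-1.7,"ry":-8,"rz":5.4},
    {"hand":0,"tx":0.017,"ty":-0.087,"tz":-0.003,"rx":-5,"ry":-10,"rz":6},
    {"hand":0,"tx":0.019,"ty":-0.104,"tz":0.012,"rx":-9,"ry":-11.5,"rz":6.5},
    {"hand":0,"tx":0.021,"ty":-0.122,"tz":0.028,"rx":-13.6,"ry":-12.9,"rz":7},
    {"hand":0,"tx":0.021,"ty":-0.122,"tz":0.028,"rx":-13.6,"ry":-12.9,"rz":7},
    {"hand":0,"tx":0.021,"ty":-0.122,"tz":0.028,"rx":-13.6,"ry":-12.9,"rz":7},
    {"hand":0,"tx":0.021,"ty":-0.122,"tz":0.028,"rx":-13.6,"ry":-12.9,"rz":7}
  ]
}}

```text
time: 11.87
ee_pos: [0.42, 0.0252, 0.206]
tool_rot: [-0.815, 0.824, -1.211]
force: [0.8, 1.2, -0.0]
opening: -0.001
```

```bash
python3 r2.py -125 -50 170 22 15 -125 -45 190 12 0
```

```text
t 11.87 TCP own [-164.2  -33.   206. ] tip own [-122.3  -33.   145.8] tilt 26.2 F own [ 0.6  1.2 -0. ] q [-0.39  0.44  2.3   1.52  0.33 -0.4 ]
tool axes per own axis mm: +x [0.275 0.431 0.859] +y [-0.956  0.216  0.197] +z [-0.101 -0.876  0.472]
[-125.0, -50.0, 170.0, 22.0, 15.0] [ 23.6 -28.2  10.2] [-6.25 -1.52 -5.68]
[-125.0, -45.0, 190.0, 12.0, 0.0] [  9.8 -43.   34. ] [-15.38  13.1  -10.95]
```

{"api": "play_rows", "payload": {
  "deltas": [
    {"hand":0,"tx":0.008,"ty":-0.015,"tz":0.006,"rx":-4,"ry":0,"rz":-3},
    {"hand":0,"tx":0.015,"ty":-0.028,"tz":0.012,"rx":-7,"ry":0,"rz":-5},
    {"hand":0,"tx":0.014,"ty":-0.034,"tz":0.02,"rx":-10,"ry":4,"rz":-7},
    {"hand":0,"tx":0.012,"ty":-0.039,"tz":0.027,"rx":-13,"ry":8,"rz":-9},
    {"hand":0,"tx":0.0098,"ty":-0.043,"tz":0.034,"rx":-15.4,"ry":13,"rz":-11},
    {"hand":0,"tx":0.0098,"ty":-0.043,"tz":0.034,"rx":-15.4,"ry":13,"rz":-11},
    {"hand":0,"tx":0.0098,"ty":-0.043,"tz":0.034,"rx":-15.4,"ry":13,"rz":-11},
    {"hand":0,"tx":0.0098,"ty":-0.043,"tz":0.034,"rx":-15.4,"ry":13,"rz":-11},
    {"hand":0,"tx":0.0098,"ty":-0.043,"tz":0.034,"rx":-15.4,"ry":13,"rz":-11}
  ]
}}

```text
time: 12.62
ee_pos: [0.4317, 0.0137, 0.2578]
tool_rot: [-0.977, 1.093, -1.347]
force: [-0.1, -0.3, -0.2]
opening: -0.001
```

```bash
python3 r2.py -125 -45 190 12 0 -85 -40 155 14 0 -60 -40 155 14 0
python3 - <<'E'
from h import *
from cell import arm
c=arm.capture("scene");P=cloud(c);L=(P-C)@RI;L[...,2]=P[...,2]
cv2.imwrite("pics/s3.png",cv2.resize(c["img"][120:360,100:420,::-1],(800,600)))
# lid points profile at left part of lid y 40..120
m=(abs(L[...,1]-.085)<.03)&(L[...,2]>.11)&(L[...,2]<.24)&(L[...,0]>-.09)&(L[...,0]<.09)
q=L[m];print(m.sum(),np.percentile(q[:,0],[1,50,99]),np.percentile(q[:,2],[1,50,99]))
for x0 in np.arange(-.08,.08,.02):
    k=abs(q[:,0]-x0)<.004
    if k.sum()>5: print(round(x0,3),k.sum(),np.percentile(q[k,2],[5,50,95]).round(3))
E
```

```text
t 12.62 TCP own [-151.2  -43.1  257.8] tip own [-123.4  -43.1  189.8] tilt 13.6 F own [-0.  -0.3 -0.2] q [-0.27  0.3   2.08  0.16  0.54  1.25]
tool axes per own axis mm: +x [0.054 0.235 0.971] +y [-0.998  0.046  0.044] +z [-0.034 -0.971  0.237]
[-125.0, -45.0, 190.0, 12.0, 0.0] [ 1.9 -0.9  0.5] [-1.66  2.57 -2.58]
[-85.0, -40.0, 155.0, 14.0, 0.0] [ 0.2 43.  28.7] [ 0.34  2.52 -2.63]
[-60.0, -40.0, 155.0, 14.0, 0.0] [ 1.5 48.9 52.9] [ 0.34  2.52 -2.63]Traceback (most recent call last):
  File "<stdin>", line 7, in <module>
    return _quantile_unchecked(
        a, q, axis, out, overwrite_input, method, keepdims, weights)
    return _ureduce(a,
                    func=_quantile_ureduce_func,
    ...<5 lines>...
                    overwrite_input=overwrite_input,
                    method=method)
    r = func(a, **kwargs)
    result = _quantile(arr,
                       quantiles=q,
    ...<2 lines>...
                       out=out,
                       weights=wgt)
    slices_having_nans = np.isnan(arr[-1, ...])
                                  ~~~^^^^^^^^^
IndexError: index -1 is out of bounds for axis 0 with size 0
```

View pics/s3.png

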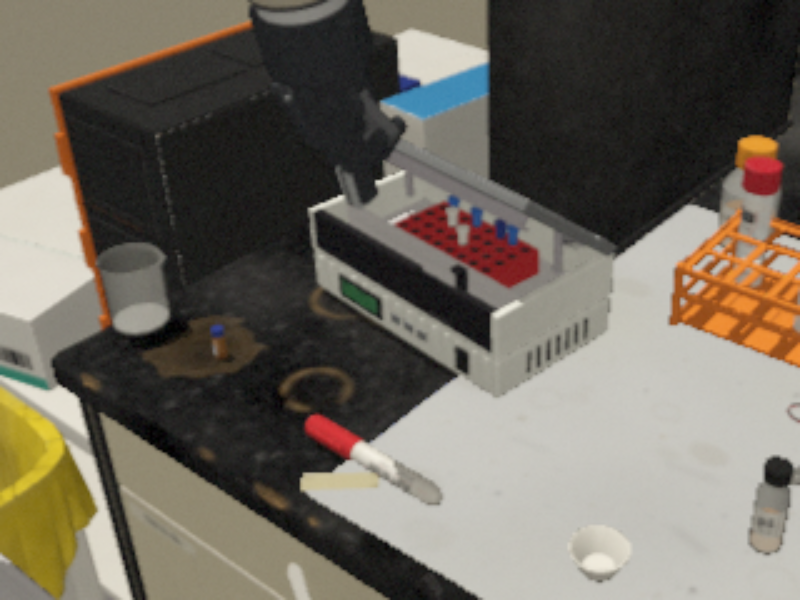

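```bash
python3 r2.py  -85 -42 162 14 0 -62 -42 162 14 0
```

```text
t 12.67 TCP own [-150.   -42.8  258.3] tip own [-122.1  -42.8  190.4] tilt 13.7 F own [ 0.9 -0.1  0.8] q [-0.27  0.3   2.07  0.15  0.54  1.26]
tool axes per own axis mm: +x [0.051 0.236 0.97 ] +y [-0.998  0.044  0.042] +z [-0.033 -0.971  0.238]
[-85.0, -42.0, 162.0, 14.0, 0.0] [ 2.  36.4 28.9] [ 0.26  2.38 -2.53]
[-62.0, -42.0, 162.0, 14.0, 0.0] [ 3.2 41.9 51.2] [ 0.26  2.38 -2.53]
```

{"api": "play_rows", "payload": {
  "deltas": [
    {"hand":0,"tx":0.001,"ty":0.018,"tz":0.014,"rx":0.2,"ry":1.2,"rz":-1.2},
    {"hand":0,"tx":0.002,"ty":0.0364,"tz":0.029,"rx":0.3,"ry":2.4,"rz":-2.5},
    {"hand":0,"tx":0.0025,"ty":0.039,"tz":0.04,"rx":0.3,"ry":2.4,"rz":-2.5},
    {"hand":0,"tx":0.0032,"ty":0.0419,"tz":0.0512,"rx":0.3,"ry":2.4,"rz":-2.5},
    {"hand":0,"tx":0.0032,"ty":0.0419,"tz":0.0512,"rx":0.3,"ry":2.4,"rz":-2.5}
  ]
}}

```text
time: 13.08
ee_pos: [0.4951, 0.0069, 0.2298]
tool_rot: [-0.975, 1.101, -1.413]
force: [-0.3, -0.8, 0.3]
opening: 0.0
```

```bash
cat > arc.py <<'E'
from h import *
from cell import arm
import sys
s=arm.read_state();rep(s)
t=float(sys.argv[1]);a,b,st=map(float,sys.argv[2:5])
d=np.array([np.sin(np.radians(t)),0,-np.cos(np.radians(t))])
for th in np.arange(a,b+.1,st):
    T=np.radians(th);e=np.array([-np.cos(T),0,np.sin(T)]);n=np.array([-np.sin(T),0,-np.cos(T)]);H=np.array([.064,0,.096])
    P=H+.135*e+.006*n+.010*d if th<90-t else H+.125*e+.006*n
    P[1]=-.042
    print(th,(P*1000).round(0),*delta(s,*tgt(P,t,-1)))
E
python3 arc.py 14 37 77 5
```

```text
t 13.08 TCP own [-87.5 -42.  229.8] tip own [-59.  -42.  162.1] tilt 14.2 F own [-0.2 -0.8  0.3] q [-0.22  0.42  1.96  0.05  0.51  1.42]
tool axes per own axis mm: +x [0.002 0.245 0.969] +y [-1.     0.001  0.002] +z [-0.001 -0.969  0.245]
37.0 [-45. -42. 163.] [-0.   2.8 14. ] [-0.21  0.11 -0.07]
42.0 [-38. -42. 172.] [-0.  -4.6 23.1] [-0.21  0.11 -0.07]
47.0 [-30. -42. 181.] [  0.  -11.2  32.9] [-0.21  0.11 -0.07]
52.0 [-21. -42. 189.] [  0.  -16.8  43.3] [-0.21  0.11 -0.07]
57.0 [-12. -42. 196.] [  0.  -21.6  54. ] [-0.21  0.11 -0.07]
62.0 [ -2. -42. 203.] [  0.  -25.4  65.2] [-0.21  0.11 -0.07]
67.0 [  8. -42. 208.] [  0.1 -28.2  76.6] [-0.21  0.11 -0.07]
72.0 [ 19. -42. 213.] [  0.1 -30.   88.3] [-0.21  0.11 -0.07]
77.0 [ 30. -42. 216.] [  0.1 -30.8  99.9] [-0.21  0.11 -0.07]
```

{"api": "play_rows", "payload": {
  "deltas": [
    {"hand":0,"tx":0,"ty":0.004,"tz":0.007,"rx":0,"ry":0,"rz":0},
    {"hand":0,"tx":0,"ty":0.005,"tz":0.014,"rx":0,"ry":0,"rz":0},
    {"hand":0,"tx":0,"ty":0.002,"tz":0.0185,"rx":0,"ry":0,"rz":0},
    {"hand":0,"tx":0,"ty":-0.002,"tz":0.023,"rx":0,"ry":0,"rz":0},
    {"hand":0,"tx":0,"ty":-0.005,"tz":0.028,"rx":0,"ry":0,"rz":0},
    {"hand":0,"tx":0,"ty":-0.008,"tz":0.033,"rx":0,"ry":0,"rz":0}
  ]
}}

```text
time: 13.58
ee_pos: [0.5242, 0.0035, 0.246]
tool_rot: [-0.976, 1.102, -1.412]
force: [-1.6, -0.2, -0.8]
opening: -0.003
```

```bash
python3 arc.py 14 52 92 5;python3 - <<'E'
from cell import arm;import cv2
c=arm.capture("scene");cv2.imwrite("pics/s4.png",cv2.resize(c["img"][120:360,150:470,::-1],(800,600)))
E
```

```text
t 13.58 TCP own [-58.1 -41.9 246. ] tip own [-29.8 -41.9 178.3] tilt 14.1 F own [-1.5 -0.4 -0.8] q [-0.22  0.42  1.88  0.04  0.59  1.44]
tool axes per own axis mm: +x [0.002 0.244 0.97 ] +y [-1.     0.001  0.002] +z [-0.001 -0.97   0.244]
52.0 [-21. -42. 189.] [ 0.1 -8.4 10.8] [-0.09  0.12 -0.08]
57.0 [-12. -42. 196.] [  0.1 -13.1  21.6] [-0.09  0.12 -0.08]
62.0 [ -2. -42. 203.] [  0.1 -17.   32.8] [-0.09  0.12 -0.08]
67.0 [  8. -42. 208.] [  0.1 -19.8  44.2] [-0.09  0.12 -0.08]
72.0 [ 19. -42. 213.] [  0.2 -21.6  55.8] [-0.09  0.12 -0.08]
77.0 [ 30. -42. 216.] [  0.2 -22.5  67.4] [-0.09  0.12 -0.08]
82.0 [ 41. -42. 219.] [  0.2 -22.3  78.3] [-0.09  0.12 -0.08]
87.0 [ 51. -42. 221.] [  0.2 -21.2  89.2] [-0.09  0.12 -0.08]
92.0 [ 62. -42. 221.] [  0.2 -19.1  99.9] [-0.09  0.12 -0.08]
```

View pics/s4.png

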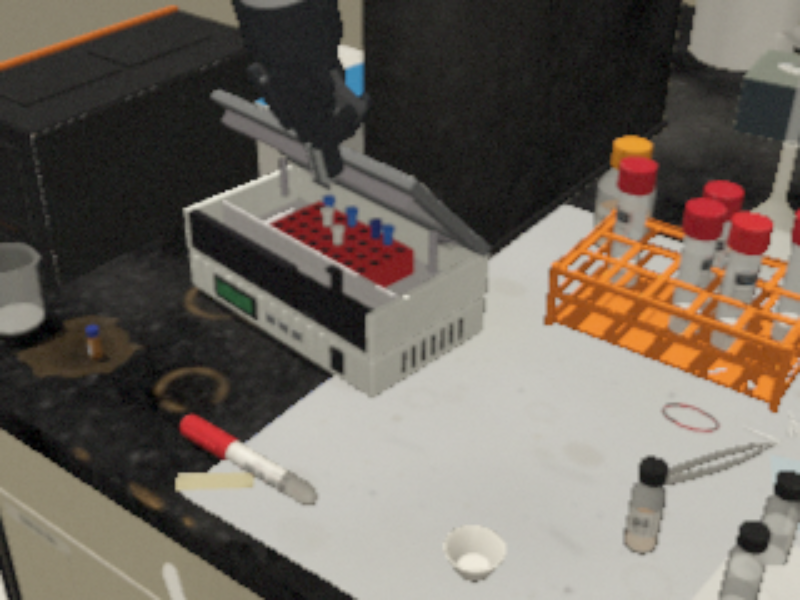

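Fingertips (about (330,165)) are under the rim and the lid is rising under 1–2 N. I continue the arc.

{"api": "play_rows", "payload": {
  "deltas": [
    {"hand":0,"tx":0,"ty":-0.004,"tz":0.006,"rx":0,"ry":0,"rz":0},
    {"hand":0,"tx":0,"ty":-0.007,"tz":0.011,"rx":0,"ry":0,"rz":0},
    {"hand":0,"tx":0,"ty":-0.01,"tz":0.0165,"rx":0,"ry":0,"rz":0},
    {"hand":0,"tx":0,"ty":-0.012,"tz":0.022,"rx":0,"ry":0,"rz":0},
    {"hand":0,"tx":0,"ty":-0.0145,"tz":0.0275,"rx":0,"ry":0,"rz":0},
    {"hand":0,"tx":0,"ty":-0.016,"tz":0.033,"rx":0,"ry":0,"rz":0},
    {"hand":0,"tx":0,"ty":-0.0175,"tz":0.0385,"rx":0,"ry":0,"rz":0},
    {"hand":0,"tx":0,"ty":-0.019,"tz":0.044,"rx":0,"ry":0,"rz":0},
    {"hand":0,"tx":0,"ty":-0.02,"tz":0.05,"rx":0,"ry":0,"rz":0},
    {"hand":0,"tx":0,"ty":-0.0206,"tz":0.056,"rx":0,"ry":0,"rz":0},
    {"hand":0,"tx":0,"ty":-0.0206,"tz":0.056,"rx":0,"ry":0,"rz":0}
  ]
}}

```text
time: 14.55
ee_pos: [0.5766, -0.0032, 0.2818]
tool_rot: [-0.971, 1.096, -1.416]
force: [-0.1, 0.3, -0.4]
opening: 0.004
```

```bash
python3 arc.py 14 72 107 5
```

```text
t 14.55 TCP own [ -5.3 -42.1 281.8] tip own [ 23.6 -42.1 214.3] tilt 14.5 F own [-0.1  0.3 -0.4] q [-0.21  0.43  1.72  0.03  0.74  1.46]
tool axes per own axis mm: +x [0.002 0.251 0.968] +y [-1.     0.001  0.002] +z [-0.    -0.968  0.251]
72.0 [ 19. -42. 213.] [-0.1  0.2 -4.1] [-0.53  0.1  -0.05]
77.0 [ 30. -42. 216.] [-0.1 -0.6  7.5] [-0.53  0.1  -0.05]
82.0 [ 41. -42. 219.] [-0.1 -0.3 18.4] [-0.53  0.1  -0.05]
87.0 [ 51. -42. 221.] [-0.1  0.9 29.2] [-0.53  0.1  -0.05]
92.0 [ 62. -42. 221.] [-0.1  3.  39.9] [-0.53  0.1  -0.05]
97.0 [ 73. -42. 221.] [-0.   6.1 50.4] [-0.53  0.1  -0.05]
102.0 [ 84. -42. 220.] [-0.  10.  60.6] [-0.53  0.1  -0.05]
107.0 [ 95. -42. 217.] [ 0.  14.9 70.4] [-0.53  0.1  -0.05]
```

Run:
```python
from cell import arm;import cv2
c=arm.capture("scene");cv2.imwrite("pics/s5.png",cv2.resize(c["img"][80:320,150:470,::-1],(800,600)))
```

```text
(no output)
```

View pics/s5.png

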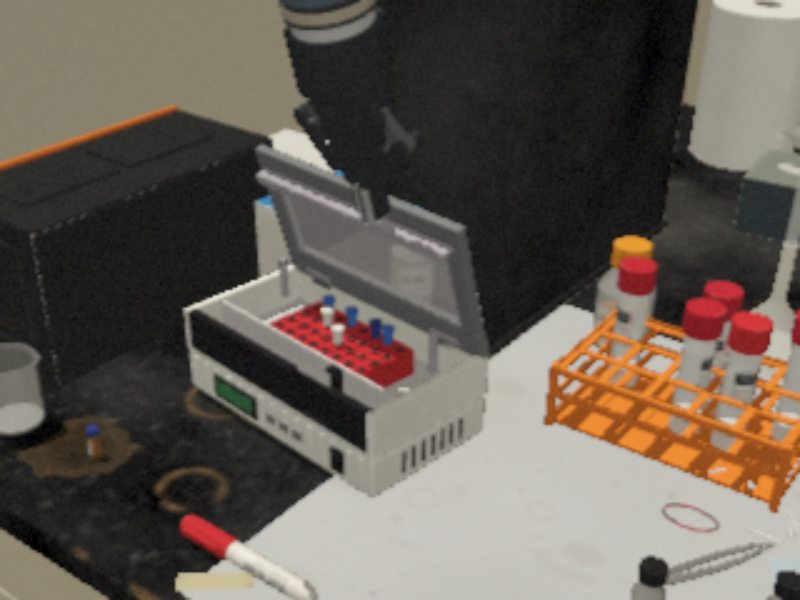

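The lid stands at about 75° with the tips under its rim at (375,205). I continue over the top.

{"api": "play_rows", "payload": {
  "deltas": [
    {"hand":0,"tx":0,"ty":0,"tz":0.005,"rx":0,"ry":0,"rz":0},
    {"hand":0,"tx":0,"ty":0,"tz":0.01,"rx":0,"ry":0,"rz":0},
    {"hand":0,"tx":0,"ty":0,"tz":0.015,"rx":0,"ry":0,"rz":0},
    {"hand":0,"tx":0,"ty":0,"tz":0.02,"rx":0,"ry":0,"rz":0},
    {"hand":0,"tx":0,"ty":0.001,"tz":0.025,"rx":0,"ry":0,"rz":0},
    {"hand":0,"tx":0,"ty":0.001,"tz":0.03,"rx":0,"ry":0,"rz":0},
    {"hand":0,"tx":0,"ty":0.002,"tz":0.035,"rx":0,"ry":0,"rz":0},
    {"hand":0,"tx":0,"ty":0.003,"tz":0.04,"rx":0,"ry":0,"rz":0},
    {"hand":0,"tx":0,"ty":0.0045,"tz":0.045,"rx":0,"ry":0,"rz":0},
    {"hand":0,"tx":0,"ty":0.006,"tz":0.05,"rx":0,"ry":0,"rz":0},
    {"hand":0,"tx":0,"ty":0.006,"tz":0.05,"rx":0,"ry":0,"rz":0}
  ]
}}

```text
time: 15.52
ee_pos: [0.6268, -0.0093, 0.2883]
tool_rot: [-0.971, 1.096, -1.416]
force: [1.7, -0.7, 0.2]
opening: -0.002
```

```bash
python3 arc.py 14 97 112 3
```

```text
t 15.52 TCP own [ 45.3 -42.1 288.3] tip own [ 74.1 -42.1 220.8] tilt 14.6 F own [ 1.7 -0.4  0.2] q [-0.2   0.48  1.59  0.03  0.81  1.47]
tool axes per own axis mm: +x [0.002 0.251 0.968] +y [-1.     0.001  0.002] +z [-0.    -0.968  0.251]
97.0 [ 73. -42. 221.] [-0.1 -0.3 -0.1] [-0.55  0.11 -0.05]
100.0 [ 80. -42. 220.] [-0.1  1.9  6. ] [-0.55  0.11 -0.05]
103.0 [ 86. -42. 219.] [-0.   4.5 12. ] [-0.55  0.11 -0.05]
106.0 [ 93. -42. 218.] [-0.   7.4 17.9] [-0.55  0.11 -0.05]
109.0 [ 99. -42. 216.] [-0.  10.7 23.6] [-0.55  0.11 -0.05]
112.0 [105. -42. 214.] [-0.  14.2 29.2] [-0.55  0.11 -0.05]
```

{"api": "play_rows", "payload": {
  "deltas": [
    {"hand":0,"tx":0,"ty":0.001,"tz":0.003,"rx":0,"ry":0,"rz":0},
    {"hand":0,"tx":0,"ty":0.002,"tz":0.006,"rx":0,"ry":0,"rz":0},
    {"hand":0,"tx":0,"ty":0.003,"tz":0.009,"rx":0,"ry":0,"rz":0},
    {"hand":0,"tx":0,"ty":0.004,"tz":0.012,"rx":0,"ry":0,"rz":0},
    {"hand":0,"tx":0,"ty":0.006,"tz":0.015,"rx":0,"ry":0,"rz":0},
    {"hand":0,"tx":0,"ty":0.0065,"tz":0.0165,"rx":0,"ry":0,"rz":0},
    {"hand":0,"tx":0,"ty":0.0065,"tz":0.0165,"rx":0,"ry":0,"rz":0}
  ]
}}

```text
time: 16.1
ee_pos: [0.6446, -0.0115, 0.286]
tool_rot: [-0.971, 1.096, -1.416]
force: [0.4, 0.1, 0.0]
opening: -0.003
```

```bash
python3 arc.py 14 106 109 3;python3 - <<'E'
from h import *
from cell import arm
c=arm.capture("scene");cv2.imwrite("pics/s6.png",cv2.resize(c["img"][80:320,150:470,::-1],(800,600)))
L=(cloud(c)-C)@RI
for y0 in(-.1,.03,.09):
    m=(abs(L[...,1]-y0)<.025)&(L[...,2]>.12)&(L[...,2]<.25)&(abs(L[...,0]-.07)<.06)
    q=L[m];p=np.polyfit(q[:,2],q[:,0],1) if m.sum()>20 else 0;print(y0,m.sum(),p,90+np.degrees(np.arctan(p[0])) if m.sum()>20 else 0,q[:,2].max() if m.sum() else 0)
E
```

```text
t 16.1 TCP own [ 63.2 -42.1 286. ] tip own [ 92.1 -42.1 218.5] tilt 14.6 F own [0.4 0.1 0. ] q [-0.2   0.51  1.55  0.03  0.83  1.48]
tool axes per own axis mm: +x [0.002 0.251 0.968] +y [-1.     0.001  0.002] +z [-0.    -0.968  0.251]
106.0 [ 93. -42. 218.] [-0.1  0.7  1.1] [-0.56  0.1  -0.05]
109.0 [ 99. -42. 216.] [-0.1  3.9  6.8] [-0.56  0.1  -0.05]
-0.1 922 [0.22840277 0.04141816] 102.86581779205588 0.2256404141139252
0.03 730 [0.21069588 0.04581036] 101.8979605504389 0.22562488968179253
0.09 699 [0.21633715 0.04507612] 102.20708792918161 0.2258233559637289
```

View pics/s6.png

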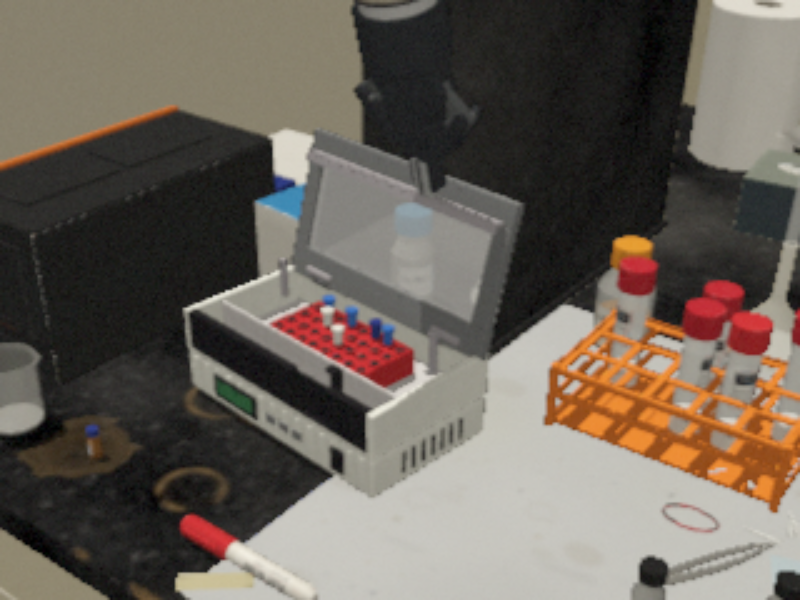

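{"api": "play_rows", "payload": {
  "deltas": [
    {"hand":0,"tx":0,"ty":0.001,"tz":0.002,"rx":0,"ry":0,"rz":0},
    {"hand":0,"tx":0,"ty":0.002,"tz":0.004,"rx":0,"ry":0,"rz":0},
    {"hand":0,"tx":0,"ty":0.002,"tz":0.004,"rx":0,"ry":0,"rz":0}
  ]
}}

```text
time: 16.4
ee_pos: [0.6482, -0.0118, 0.2851]
tool_rot: [-0.972, 1.097, -1.415]
force: [-2.8, -0.4, 1.6]
opening: -0.0
```

```bash
cat > lid.py <<'E'
from h import *
from cell import arm
rep(arm.read_state())
c=arm.capture("scene");cv2.imwrite("pics/last.png",cv2.resize(c["img"][80:380,130:530,::-1],(800,600)))
L=(cloud(c)-C)@RI
for y0 in(-.1,.03,.09):
    m=(abs(L[...,1]-y0)<.025)&(L[...,2]>.12)&(L[...,2]<.25)&(abs(L[...,0]-.07)<.06)
    q=L[m];p=np.polyfit(q[:,2],q[:,0],1);k=q[:,2]>.205;print(y0,m.sum(),90+np.degrees(np.arctan(p[0])),"rim x,z",q[k].mean(0).round(4),q[:,2].max())
E
python3 lid.py
```

```text
t 16.4 TCP own [ 66.8 -42.  285.1] tip own [ 95.6 -42.  217.5] tilt 14.4 F own [-2.7 -0.8  1.6] q [-0.2   0.51  1.54  0.03  0.83  1.48]
tool axes per own axis mm: +x [0.002 0.249 0.968] +y [-1.     0.001  0.002] +z [-0.    -0.968  0.249]
-0.1 925 102.79221315889906 rim x,z [ 0.09   -0.1001  0.2143] 0.22687993224046268
0.03 722 102.00439948862599 rim x,z [0.0906 0.0298 0.2143] 0.22562412529022766
0.09 683 102.42013826592182 rim x,z [0.091  0.0894 0.2142] 0.225146911402228
```

The lid angle stayed the same while the tip moved on 3.5 mm and the force rose to about 3 N, so the lid rests at its stop. I withdraw.

{"api": "play_rows", "payload": {
  "deltas": [
    {"hand":0,"tx":0,"ty":-0.001,"tz":-0.01,"rx":0,"ry":0,"rz":0},
    {"hand":0,"tx":0,"ty":-0.01,"tz":-0.03,"rx":0,"ry":0,"rz":0},
    {"hand":0,"tx":0,"ty":-0.03,"tz":-0.055,"rx":0,"ry":0,"rz":0},
    {"hand":0,"tx":0,"ty":-0.05,"tz":-0.08,"rx":0,"ry":0,"rz":0},
    {"hand":0,"tx":0,"ty":-0.07,"tz":-0.105,"rx":0,"ry":0,"rz":0},
    {"hand":0,"tx":0,"ty":-0.08,"tz":-0.13,"rx":0,"ry":0,"rz":0},
    {"hand":0,"tx":0,"ty":-0.09,"tz":-0.15,"rx":0,"ry":0,"rz":0},
    {"hand":0,"tx":0,"ty":-0.09,"tz":-0.15,"rx":0,"ry":0,"rz":0},
    {"hand":0,"tx":0,"ty":-0.09,"tz":-0.15,"rx":0,"ry":0,"rz":0},
    {"hand":0,"tx":0,"ty":-0.09,"tz":-0.15,"rx":0,"ry":0,"rz":0},
    {"hand":0,"tx":0,"ty":-0.09,"tz":-0.15,"rx":0,"ry":0,"rz":0},
    {"hand":0,"tx":0,"ty":-0.09,"tz":-0.15,"rx":0,"ry":0,"rz":0},
    {"hand":0,"tx":0,"ty":-0.09,"tz":-0.15,"rx":0,"ry":0,"rz":0},
    {"hand":0,"tx":0,"ty":-0.09,"tz":-0.15,"rx":0,"ry":0,"rz":0}
  ]
}}

```text
time: 17.62
ee_pos: [0.4822, 0.0081, 0.3344]
tool_rot: [-0.972, 1.097, -1.415]
force: [0.5, 0.1, -0.4]
opening: -0.001
```

```bash
python3 lid.py
python3 - <<'E'
from h import *
from cell import arm
c0=np.load("scene0.npz");P0=cloud(c0);P1=cloud(arm.capture("scene"))
for n,(x0,x1,y0,y1) in dict(marker=(215,285,280,325),crucible=(322,358,325,360),vial=(180,194,246,264),beaker=(136,170,214,256),bottles=(395,480,300,370)).items():
    d=abs(P1-P0)[y0:y1,x0:x1,2];print(n,"moved px",int((d>.008).sum()),"of",d.size)
E
```

```text
t 17.62 TCP own [-100.4  -42.4  334.4] tip own [-71.6 -42.4 266.8] tilt 14.4 F own [ 0.5  0.2 -0.4] q [-0.23  0.23  1.87  0.04  0.79  1.44]
tool axes per own axis mm: +x [0.002 0.249 0.968] +y [-1.     0.001  0.002] +z [-0.    -0.968  0.249]
-0.1 926 102.90735586179247 rim x,z [ 0.09   -0.1     0.2142] 0.22543939720889936
0.03 733 101.89302913449063 rim x,z [0.0908 0.029  0.2142] 0.22487510910602712
0.09 690 102.11616426088423 rim x,z [0.0907 0.0892 0.2143] 0.2265994545824042
marker moved px 0 of 3150
crucible moved px 0 of 1260
vial moved px 0 of 252
beaker moved px 0 of 1428
bottles moved px 0 of 5950
```

View pics/last.png

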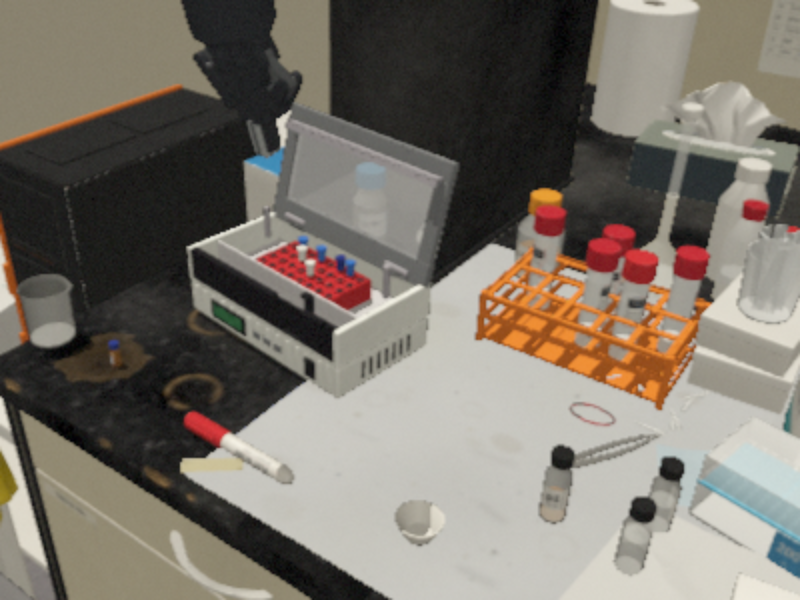

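The lid stays open, the gripper is clear at about (250,110), and nothing loose has moved.

```bash
python3 -c "
from cell import arm
print(arm.finish_job())"
```

```text
the job is handed in; nothing more can be done
None
```

The incubator is open and the job is handed in. It took about 18 s of the 72 s.

- **Finding the notch:** I slid the shut, tilted fingertips along the black band from its left end at about 5 N. They dropped into the notch at about y = -32 mm from the middle. I then moved 5 mm toward the notch's middle and pressed the release with about 5 N, and the lid sprang ajar.
- **Opening the lid:** I pushed it up and over from under the rim with the fingertips, without gripping, to its stop. At the stop the lid stayed put while the fingertips moved on 3.5 mm and the force rose to about 3 N. I then withdrew.
- **Last checks:** After withdrawal the lid stayed open, with its rim position unchanged. The force on the tool read about zero. A depth comparison with the first image showed no change at the marker, crucible, vial, beaker or bottles.
- **Disagreement:** Straight-line depth fits to the lid gave about 102–103°, against the 106° stated for the stop. The measured rim position agrees with about 105–106°. I put the difference down to the lid's recessed underside, but did not confirm it.
- **Setback on the way:** My first descent stopped when joint 4 reached the end of its range. It ended just above the lid with no contact force. I backed out and went on with the tool half-turned about its own axis.

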